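# Load the kiln shelf: dish under, strip over, mug on top, vase alongside

## Robot

A 7-joint arm with a two-finger parallel gripper is mounted at the origin on the work surface. World frame = base frame: x ahead of the robot, y to its left, z up, the work surface at z = 0. Lengths are in m, angles in rad, forces in N, time in s.
With the tool pointing down it reaches from about 0.425 to 0.925 m from the base axis. Payload 6.8 kg.
Tool frame: the origin (TCP) lies at the very end of the fingers, on their centre line; the grasp point (between the pads) lies 19 mm behind it (ctrl.grip_point_offset is the distance from the TCP to the grasp point, in m); z points along the fingers, y is the line along which they close (so a half turn about z gives the same grasp; the last joint's range is limited). The gripper opens to 85 mm and grips with 20 to 120 N. Pads are 22 mm wide; open, the fingers measure 114 mm over their backs; the gripper's body (76 mm by 85 mm) begins 54 mm behind the grasp point. The pads swing forward as they close: fully open they stand 13 mm farther back than shut.
Start: joints at [1.241, 0.477, 0.022, 1.555, -0.011, 1.109, -0.083], TCP at [0.148, -0.658, 0.231] pointing down, gripper open.
Joint ranges: [-2.96, 2.96], [-0.34, 2.1], [-1.41, 1.46], [0.24, 2.44], [-1.37, 4.51], [0.17, 1.92], [-2.96, 2.96]. Speed limits (rad/s): [2.39, 2.39, 3.14, 3.14, 3.14, 3.14, 3.14].

## Interface

Orientations are given as a 3x3 rotation matrix whose columns are the frame's x, y, z axes.
In Python, from cell import ctrl gives the robot as it stands.
- The arm moves only by the tool move_arm, never from a script. Its argument "steps" is a list of rows, each a list of 3 entries, a list of its own where there are three numbers: the closure, from -1 (fully open) to 1 (shut), then the shift along the world's x, y, z in units of 25 mm (1.0 is 25 mm), then the turn, a rotation vector about the world's x, y, z in units of 5 degrees (1.0 is 5 degrees). A call has 1 to 20 rows; each row shifts and turns the commanded pose from where the row before left it; what a row does not reach is not made up. A row lasts 1/8 s, in which the tool goes at most 62.5 mm and 10.7 degrees, less where a joint would pass 70% of its speed; a pose out of reach is approached as far as the arm can. A call is refused whole if a number of a shift passes 1 or a number of a turn 1, either way. A call with a gripper value outside its range is refused whole. The fingers move at their own pace and stop on an object; the grip force is fixed at half the most. Time passes only in rows, so rows that do not move let the fingers close. It gives the time, the measured TCP pose, the force, the opening and the grip force at its end, in the units of the state.
- ctrl.read_state(): the state, without advancing time (a new reading comes with each control period).
- ctrl.camera(name): name is "scene" or "top" or "wrist"; returns the picture (480x640x3 uint8, red, green, blue); there is no depth.
- ctrl.camera_info(name): a dict with "fx", "fy", "cx", "cy" (pixels), "rvec" (rotation vector, rad) and "tvec" (3), from world to camera coordinates, as OpenCV has them. Camera axes: x right, y down, z forward; pixel columns grow to the right and rows downward; lengths in m; the calibration is good to about 2 mm. A picture is of the moment at which its call begins: read the wrist's pose just before it. camera_info takes no time and is no camera call; for the wrist camera it gives the pose at the moment of the call.
- ctrl.hand_in(): hands the job in; it is judged then, once.
The state is a dict: "time": time; "qpos": joint angles; "joint_vel": joint speeds; "tau": joint torques, N m; "tcp_pos": TCP position; "tool_rot": TCP orientation; "force": force on the tool from outside, world axes, zero at the start; "torque": the same for the moment, N m; "gripper_width": finger opening in m; "finger_force": force on a finger pad.
Only numpy, scipy, OpenCV 4.12 (cv2) and the standard library are available. Lean on these libraries where they do the work, as an engineer would, in place of code of your own. Each camera call takes 0.05 s, during which the arm holds its last target. There are 200 camera calls.

## Task

Finish loading the kiln shelf from the ware board: stand the small dish on the shelf centred between the two square props, lay the loose kiln strip level across both props, centred on them and in line with them, and stand the mug on the middle of the strip. Stand the vase on the shelf midway between the pair of props and the cone plaque. The pots are unfired: keep them upright all the time, and leave the wide bowl on the ware board where it is.

Things in the scene. Friction and masses are not known exactly. Their poses are not given: they have to be found in the camera images.
- kiln_shelf: Fixed pale sandy slab, 260 (x) x 330 (y) x 15 mm high; origin at the centre of its underside (on the table), z up. The props stand near one y end, the cone plaque near the other (either way round), both within 5 mm of its lengthwise centre line x = 0. A clay disc, 28 mm across, 10 mm high, stuck on one corner plays no part. Shelf and ware board may swap sides of the table.
- props: Two equal square posts standing fixed on the kiln shelf, each 30 (x) x 36 (y) mm and 55 mm high, centres at x = -60 and +60 mm of this body (clear gap 90 mm). Origin midway between the posts at the height of the shelf's upper face; x runs from post to post, z up.
- cones: Cone plaque, fixed on the kiln shelf: a clay bar 70 (x) x 26 (y) x 12 mm with three slender upright witness cones, 55 mm high in all. Origin at the centre of the underside, on the shelf's upper face. Its centre is 148 to 182 mm from the centre of the props.
- ware_board: Fixed plywood board on the table, 290 (x) x 340 (y) x 15 mm high, on which the loose things stand at the start; origin at the centre of its underside (on the table), z up. At the start the pots stand in two rows 140 mm apart along its x, neighbours in a row (along y) being about 110 mm apart, and the strip lies at its +y end, along x.
- strip: Loose flat strip of kiln shelf, pale sandy, 160 (x) x 62 (y) x 12 mm thick, 220 g, lying flat at the start; origin at the centre of the underside, z up.
- mug: Loose small clay mug, 56 mm across and 62 mm high, with one ear handle that reaches about 25 mm further out at +y; about 140 g. Origin at the centre of the underside, z up. Gripped along its x axis the handle is clear.
- dish: Loose small low round clay dish without handle, open at the top, 56 mm across at the rim (42 mm at the foot) and 34 mm high; about 70 g. Origin at the centre of the underside, z up.
- vase: Loose clay bud vase: round belly 46 mm across from 12 to 46 mm height, thin neck above, 75 mm high in all; about 160 g. Origin at the centre of the underside, z up.
- bowl: Wide clay bowl, 90 mm across and 40 mm high, standing on the ware board among the others; not to be moved. Origin at the centre of the underside, z up.
Not all that is in view belongs to the job. What is shaped like the vase but blue is not meant.

How it is judged:
At the end, for the whole second after the job is handed in: Upright, at rest: dish within 15 mm of the middle between the props; strip flat on both, within 15 mm each way and 0.15 rad; mug on strip within 15 mm of its middle; vase on shelf, within 105 mm of both props' and plaque's centres, within 22 mm of the shelf's line x = 0 (horizontal distance between dish and props below 0.015 m and z of dish in the frame of props between -0.005 and 0.006 m and angle between each of dish, mug, vase's own z axis and vertical below 0.12 rad and x of strip in the frame of props between -0.015 and 0.015 m and y of strip in the frame of props between -0.015 and 0.015 m and z of strip in the frame of props between 0.05 and 0.06 m and angle between the x axis of strip and the x axis of props, either way round below 0.15 rad and angle between strip's own z axis and vertical below 0.06 rad and horizontal distance between mug and strip below 0.015 m and z of mug in the frame of strip between 0.008 and 0.017 m and horizontal distance between vase and cones below 0.105 m and horizontal distance between vase and props below 0.105 m and x of vase in the frame of kiln_shelf between -0.022 and 0.022 m and z of vase in the frame of kiln_shelf between 0.01 and 0.021 m and linear speed of each of dish, strip, mug, vase below 0.02 m/s and angular speed of each of dish, strip, mug, vase below 0.2 rad/s); the robot touches nothing.
It fails at once if a pot (dish, mug, vase) was tipped by more than 0.5 rad (angle between any of dish, mug, vase's own z axis and vertical above 0.5 rad).
It fails at once if the wide bowl was moved by more than 20 mm (distance of bowl from where it was at the start of the episode above 0.02 m).
It also fails if it takes over 102 s, if anything falls off the work surface, if the arm or the gripper's body presses on something with over 40 N, if the wrist force passes 120 N, or if a joint passes its speed limit or range.

## Working session

There is one attempt and no reset: what is moved stays moved. The work goes in short steps, Python scripts to look and compute and a tool call to move; the robot and the scene stay as the last step left them, time stands still between calls to the robot, and variables do not carry over. Pictures are saved under pics/ and viewed, at most 14 in all, crops included, and the job is handed in when it is done.

Besides the shell and the picture viewer there is one more tool, called after ">>>" as a command line: name --argument value ..., lists and objects as JSON in quotes. move_arm: Moves the arm, as the interface text tells. Its arguments: {"type":"object","properties":{"steps":{"type":"array"}},"required":["steps"]}

```bash
ls; mkdir -p pics; python3 - <<'E'
from cell import ctrl
import cv2
s=ctrl.read_state(); print(s['time'],s['tcp_pos'],s['tool_rot'],ctrl.grip_point_offset)
for n in("top","scene"):
    cv2.imwrite(f"pics/{n}0.png",ctrl.camera(n)[:,:,::-1]); print(n,ctrl.camera_info(n))
E
```

```text
pics
0.0 [ 0.14834652 -0.65787954  0.23030452] [[ 9.75491724e-01  2.20035447e-01 -5.45543683e-04]
 [ 2.20036078e-01 -9.75490114e-01  1.77808471e-03]
 [-1.40930804e-04 -1.85454622e-03 -9.99998270e-01]] 0.0187
top {'fx': 484.90338353752645, 'fy': 484.90338353752645, 'cx': 317.1071978085191, 'cy': 232.60710156805376, 'rvec': array([ 2.24051838, -2.17960748,  0.01448707]), 'tvec': array([-0.06411985,  0.53683246,  1.05047995])}
scene {'fx': 460.89224695411787, 'fy': 460.89224695411787, 'cx': 327.25353923260707, 'cy': 240.38564269760678, 'rvec': array([ 1.73993615,  1.44912309, -0.75393721]), 'tvec': array([-0.04652192, -0.26978311,  1.54031691])}
```

View pics/top0.png

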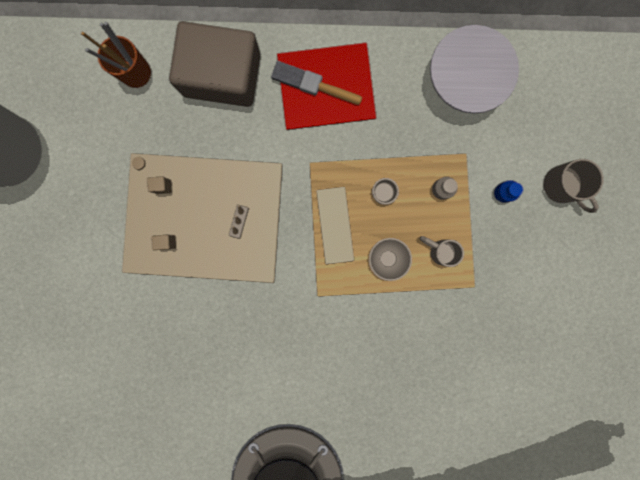

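View pics/scene0.png

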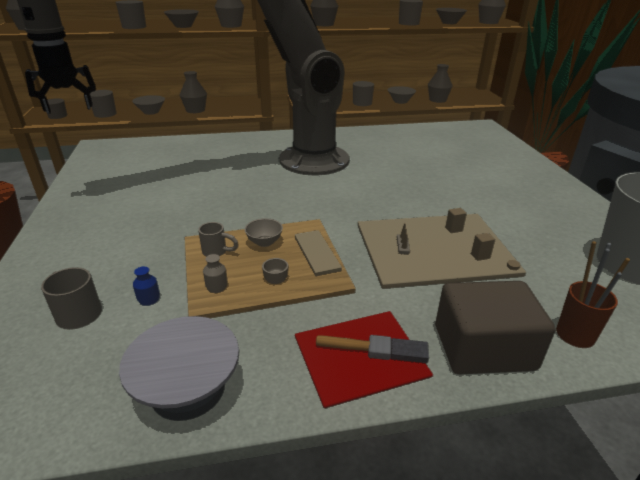

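The top view (+x up, +y left) shows the shelf at left with its props at px (157,184) and (163,242), and the plaque at (239,221). On the board are the strip (335,225), dish (384,192), vase (446,188), mug (447,254; handle towards (425,241)) and bowl (389,260). The scene view shows the same layout from the far side. The blue vase stands off the board at (509,191).

```bash
cat > h.py <<'E'
import numpy as np, cv2
from cell import ctrl
def ray(ci,uv):
    R=cv2.Rodrigues(np.array(ci['rvec'],float))[0]; t=np.array(ci['tvec'],float)
    d=R.T@np.array([(uv[0]-ci['cx'])/ci['fx'],(uv[1]-ci['cy'])/ci['fy'],1.])
    return -R.T@t, d/np.linalg.norm(d)
def plane(ci,uv,z):
    o,d=ray(ci,uv); return o+d*(z-o[2])/d[2]
def tri(*obs):  # (ci,uv)... -> point, max ray miss
    A=np.zeros((3,3));b=np.zeros(3);rs=[ray(*o) for o in obs]
    for o,d in rs:
        P=np.eye(3)-np.outer(d,d);A+=P;b+=P@o
    p=np.linalg.solve(A,b)
    return p,max(np.linalg.norm(np.cross(p-o,d)) for o,d in rs)
def proj(ci,p):
    K=np.array([[ci['fx'],0,ci['cx']],[0,ci['fy'],ci['cy']],[0,0,1]])
    return cv2.projectPoints(np.array(p,float).reshape(-1,1,3),np.array(ci['rvec']),np.array(ci['tvec']),K,None)[0].reshape(-1,2)
E
python3 - <<'E'
from h import *
np.set_printoptions(precision=4,suppress=True)
t=ctrl.camera_info("top"); s=ctrl.camera_info("scene")
for n,uv,z in [("strip",(335,225),.027),("dish",(384,192),.049),("vase",(446,185),.09),("mug",(449,253),.077),("handle",(424,240),.05),("bowl",(389,260),.055),("p1",(155,184),.07),("p2",(160,242),.07),("cone",(239,221),.03),
 ("s1",(131,154),.015),("s2",(282,164),.015),("s3",(275,282),.015),("s4",(123,272),.015)]: print(n,plane(t,uv,z))
for n,a,b in [("dish",(384,191),(275,265)),("vase",(444,183),(213,259)),("mug",(449,253),(212,228)),("bowl",(389,260),(264,226)),("p1",(155,184),(484,239)),("p2",(160,242),(456,214)),("corner s2",(282,164),(382,283)),("corner s3",(275,282),(358,218))]: print(n,*tri((t,a),(s,b)))
w=ctrl.camera_info("wrist"); st=ctrl.read_state(); R=cv2.Rodrigues(w['rvec'])[0]
print("wrist cam",-R.T@w['tvec'],"axes (cols, world)\n",R.T,w['fx'],w['cx'],w['cy'],st['tcp_pos'],"in tool",st['tool_rot'].T@(-R.T@w['tvec']-st['tcp_pos']))
E
```

```text
strip [ 0.5552 -0.0871  0.027 ]
dish [ 0.6262 -0.1867  0.049 ]
vase [ 0.6392 -0.3049  0.09  ]
mug [ 0.5032 -0.3175  0.077 ]
handle [ 0.5283 -0.2722  0.05  ]
bowl [ 0.4849 -0.1998  0.055 ]
p1 [0.6276 0.285  0.07  ]
p2 [0.5092 0.2707 0.07  ]
cone [0.558  0.1172 0.03  ]
s1 [0.6972 0.358  0.015 ]
s2 [0.6843 0.0306 0.015 ]
s3 [0.4295 0.0383 0.015 ]
s4 [0.4418 0.3665 0.015 ]
dish [ 0.6283 -0.1871  0.0482] 0.0003426238979077451
vase [ 0.6432 -0.3058  0.0881] 0.0043880564557753415
mug [ 0.5033 -0.3165  0.076 ] 0.0011790349515247887
bowl [ 0.4851 -0.199   0.058 ] 0.0003171571608813711
p1 [0.6281 0.2866 0.0625] 0.0009218321471557237
p2 [0.5087 0.2729 0.0599] 0.0011489827876457579
corner s2 [0.6847 0.0317 0.0148] 0.0011878794998995532
corner s3 [0.431  0.0405 0.0245] 0.003160331575491819
wrist cam [ 0.2274 -0.6391  0.3735] axes (cols, world)
 [[ 0.2199 -0.9244 -0.3116]
 [-0.9755 -0.2088 -0.0692]
 [-0.0011  0.3192 -0.9477]] 361.16606700231404 324.9200487536272 245.7382920327878 [ 0.1484 -0.6579  0.2304] in tool [ 0.0813 -0.0013 -0.1431]
```

>>> move_arm --steps '[[-1,[0.92,0.97,0],[0,0,-0.14]],[-1,[0.92,0.97,0],[0,0,-0.14]],[-1,[0.92,0.97,0],[0,0,-0.14]],[-1,[0.92,0.97,0],[0,0,-0.14]],[-1,[0.92,0.97,0],[0,0,-0.14]],[-1,[0.92,0.97,0],[0,0,-0.14]],[-1,[0.92,0.97,0],[0,0,-0.14]],[-1,[0.92,0.97,0],[0,0,-0.14]],[-1,[0.92,0.97,0],[0,0,-0.14]],[-1,[0.92,0.97,0],[0,0,-0.14]],[-1,[0.92,0.97,0],[0,0,-0.14]],[-1,[0.92,0.97,0],[0,0,-0.14]],[-1,[0.92,0.97,0],[0,0,-0.14]],[-1,[0.92,0.97,0],[0,0,-0.14]],[-1,[0.92,0.97,0],[0,0,-0.14]],[-1,[0,0,0],[0,0,0]]]'

```text
time: 2.1
tcp_pos: [0.4953, -0.2917, 0.2309]
tool_rot: [[0.999, 0.044, 0.0], [0.044, -0.999, 0.002], [0.0, -0.002, -1.0]]
force: [-0.2, 0.3, 0.5]
gripper_width: 0.0854
finger_force: 0.0
```

```bash
cat > snap.py <<'E'
import sys,pickle
from h import *
n=sys.argv[1]; st=ctrl.read_state(); ci=ctrl.camera_info("wrist"); im=ctrl.camera("wrist")
cv2.imwrite(f"pics/{n}.png",im[:,:,::-1]); pickle.dump(ci,open(f"pics/{n}.pkl","wb"))
print(st['time'],st['tcp_pos'].round(4),st['tool_rot'].round(4).tolist(),st['gripper_width'],st['force'].round(2))
E
python3 snap.py A
```

```text
2.1 [ 0.4953 -0.2917  0.2309] [[0.999, 0.0437, 0.0002], [0.0437, -0.999, 0.0015], [0.0003, -0.0015, -1.0]] 0.08544407884359999 [-0.19  0.35  0.49]
```

>>> move_arm --steps '[[-1,[0.92,0.97,0],[0,0,-0.14]],[-1,[0.92,0.97,0],[0,0,-0.14]],[-1,[0.92,0.97,0],[0,0,-0.14]],[-1,[0.0,0.97,0],[0,0,0]],[-1,[0,0.97,0],[0,0,0]],[-1,[0,0,0],[0,0,0]]]'

```text
time: 2.9
tcp_pos: [0.562, -0.1727, 0.2311]
tool_rot: [[1.0, 0.004, -0.001], [0.004, -1.0, 0.0], [-0.001, -0.0, -1.0]]
force: [0.7, -1.0, -0.4]
gripper_width: 0.0852
finger_force: 0.0
```

```bash
python3 snap.py B
```

```text
2.9 [ 0.562  -0.1727  0.2311] [[1.0, 0.0037, -0.0007], [0.0037, -1.0, 0.0003], [-0.0007, -0.0003, -1.0]] 0.08519939983312386 [ 0.72 -0.97 -0.44]
```

View pics/A.png

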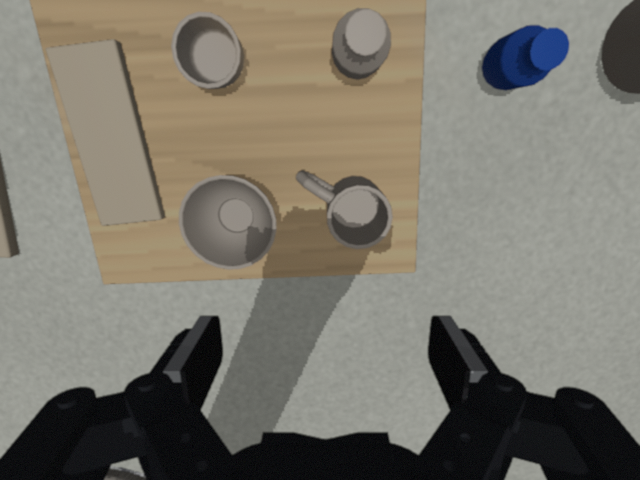

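View pics/B.png

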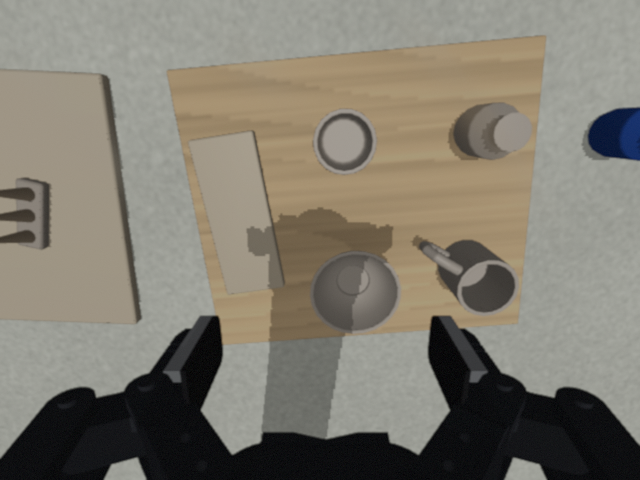

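A shows the dish rim centre at (207,50), vase mouth (366,33), mug rim (359,217), handle tip (300,176) and strip corners (49,48), (116,39), (162,218), (102,224). In B the same points are at (345,141), (513,131), (487,287), (417,240) and (190,142), (253,130), (284,285), (229,293).

```bash
python3 - <<'E'
from h import *
import pickle
np.set_printoptions(precision=4,suppress=True)
L=lambda n:(pickle.load(open(f"pics/{n}.pkl","rb")),cv2.imread(f"pics/{n}.png"))
(a,ia),(b,ib)=L("A"),L("B")
P={"dish":((207,50),(345,141)),"vase":((366,33),(513,131)),"mug":((359.5,217),(487,287.5)),"handle":((300,176),(417,240)),"bowl":((228,221),(355,290))}
for n,(u,v) in P.items(): print(n,*tri((a,u),(b,v)))
ref=lambda im,u:cv2.cornerSubPix(cv2.cvtColor(im,6),np.array(u,np.float32).reshape(-1,1,2),(5,5),(-1,-1),(3,30,.01)).reshape(-1,2)
ua=ref(ia,[(49,48),(116,39),(162,218),(102,224)]);ub=ref(ib,[(190,142),(253,130),(284,285),(229,293)])
print(ua,ub)
c=[tri((a,u),(b,v)) for u,v in zip(ua,ub)]
for x in c: print(*x)
q=np.array([x[0] for x in c]); print("strip c",q.mean(0),"len",np.linalg.norm(q[0]-q[3]),np.linalg.norm(q[1]-q[2]),"w",np.linalg.norm(q[0]-q[1]),np.linalg.norm(q[3]-q[2]))
d=q[0]+q[1]-q[2]-q[3]; print("ang deg",np.degrees(np.arctan2(d[1],d[0])))
for ci,n in((a,"A"),(b,"B")):  # top-plane check of z offset
    pass
E
```

```text
dish [ 0.6291 -0.189   0.0465] 9.248827272189417e-06
vase [ 0.6382 -0.3131  0.0883] 0.0004714742013305882
mug [ 0.5028 -0.3195  0.0749] 0.000139686070688226
handle [ 0.5293 -0.2656  0.0214] 0.0015680566077677653
bowl [ 0.4882 -0.2015  0.0515] 0.0002322001018626478
[[ 49.      48.    ]
 [114.3888  39.4218]
 [163.4369 218.5651]
 [102.     224.    ]] [[188.6632 140.8323]
 [252.2233 130.4024]
 [284.1993 284.2719]
 [230.4075 294.7029]]
[ 0.6282 -0.0441  0.0219] 0.0005690755805395527
[ 0.6371 -0.1047  0.0264] 0.0001880897895584169
[ 0.4794 -0.1281  0.0197] 0.0003903746565767776
[ 0.4746 -0.0739  0.0342] 0.00028210522094571376
strip c [ 0.5548 -0.0877  0.0256] len 0.15684850473750203 0.15961687061687188 w 0.061394684848797884 0.056358305544052335
ang deg 9.68487511136787
```

Heights come out about 2 mm below the text throughout (dish top 46.5 vs 49 mm, vase 88 vs 90, mug 75 vs 77, strip 26 vs 27), and the sizes agree. Next is the dish.

>>> move_arm --steps '[[-1,[0.9,-0.22,-0.5],[0,0,0]],[-1,[0.9,-0.22,-1],[0,0,0]],[-1,[0.88,-0.21,-1],[0,0,0]],[-1,[0,0,-1],[0,0,0]],[-1,[0,0,-1],[0,0,0]],[-1,[0,0,-1],[0,0,0]],[-1,[0,0,-1],[0,0,0]],[-1,[0,0,-1],[0,0,0]],[-1,[0,0,-0.6],[0,0,0]],[-1,[0,0,-0.4],[0,0,0]],[-1,[0,0,0],[0,0,0]]]'

```text
time: 4.32
tcp_pos: [0.6292, -0.1902, 0.0184]
tool_rot: [[1.0, 0.001, -0.001], [0.001, -1.0, -0.0], [-0.001, 0.0, -1.0]]
force: [-0.3, 0.9, 0.3]
gripper_width: 0.0856
finger_force: 0.0
```

```bash
python3 snap.py C
```

```text
4.325 [ 0.6292 -0.1902  0.0184] [[1.0, 0.0014, -0.0008], [0.0014, -1.0, -0.0001], [-0.0008, 0.0001, -1.0]] 0.08562388459688429 [-0.28  0.95  0.3 ]
```

View pics/C.png

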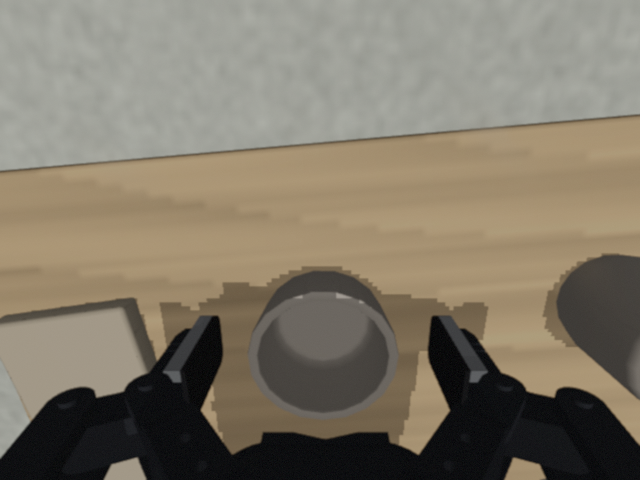

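C shows the dish (rim centre (323,353)) centred between the pads, which are at (205,345) and (447,345). I'll close and lift.

>>> move_arm --steps '[[1,[0,0,0],[0,0,0]],[1,[0,0,0],[0,0,0]],[1,[0,0,0],[0,0,0]],[1,[0,0,0],[0,0,0]],[1,[0,0,0],[0,0,0]],[1,[0,0,0.5],[0,0,0]],[1,[0,0,1],[0,0,0]],[1,[0,0,1],[0,0,0]],[1,[0,0,1],[0,0,0]],[1,[0,0,1],[0,0,0]],[1,[0,0,1],[0,0,0]],[1,[0,0,1],[0,0,0]]]'

```text
time: 5.88
tcp_pos: [0.6294, -0.1897, 0.183]
tool_rot: [[1.0, 0.002, 0.001], [0.002, -1.0, -0.0], [0.001, 0.0, -1.0]]
force: [0.6, 0.5, -0.6]
gripper_width: 0.0524
finger_force: 62.8
```

>>> move_arm --steps '[[1,[-0.19,0.95,0.15],[0,0,0]],[1,[-0.19,0.95,0.15],[0,0,0]],[1,[-0.19,0.95,0.15],[0,0,0]],[1,[-0.19,0.95,0.15],[0,0,0]],[1,[-0.19,0.95,0.15],[0,0,0]],[1,[-0.19,0.95,0.15],[0,0,0]],[1,[-0.19,0.95,0.15],[0,0,0]],[1,[-0.19,0.95,0.15],[0,0,0]],[1,[-0.19,0.95,0.15],[0,0,0]],[1,[-0.19,0.95,0.15],[0,0,0]],[1,[-0.19,0.95,0.15],[0,0,0]],[1,[-0.19,0.95,0.15],[0,0,0]],[1,[-0.19,0.95,0.15],[0,0,0]],[1,[0,0,0],[0,0,0]]]'

```text
time: 7.62
tcp_pos: [0.5657, 0.1231, 0.2295]
tool_rot: [[1.0, 0.008, -0.002], [0.008, -1.0, 0.001], [-0.002, -0.001, -1.0]]
force: [0.1, 0.0, 0.1]
gripper_width: 0.0528
finger_force: 62.8
```

```bash
python3 snap.py D
```

```text
7.625 [0.5657 0.1231 0.2295] [[1.0, 0.0082, -0.0016], [0.0082, -1.0, 0.0011], [-0.0016, -0.0011, -1.0]] 0.05279567083095334 [0.06 0.04 0.12]
```

>>> move_arm --steps '[[1,[0,1,0],[0,0,0]],[1,[0,1,0],[0,0,0]],[1,[0,1,0],[0,0,0]],[1,[0,1,0],[0,0,0]],[1,[0,0.5,0],[0,0,0]],[1,[0,0,0],[0,0,0]]]'

```text
time: 8.43
tcp_pos: [0.5674, 0.2316, 0.2296]
tool_rot: [[1.0, 0.003, -0.001], [0.003, -1.0, -0.0], [-0.001, 0.0, -1.0]]
force: [-0.3, -0.0, -0.6]
gripper_width: 0.0528
finger_force: 62.9
```

```bash
python3 snap.py E
```

```text
8.425 [0.5674 0.2316 0.2296] [[1.0, 0.0028, -0.0008], [0.0028, -1.0, -0.0005], [-0.0008, 0.0005, -1.0]] 0.05280484027637068 [-0.29 -0.02 -0.61]
```

View pics/D.png

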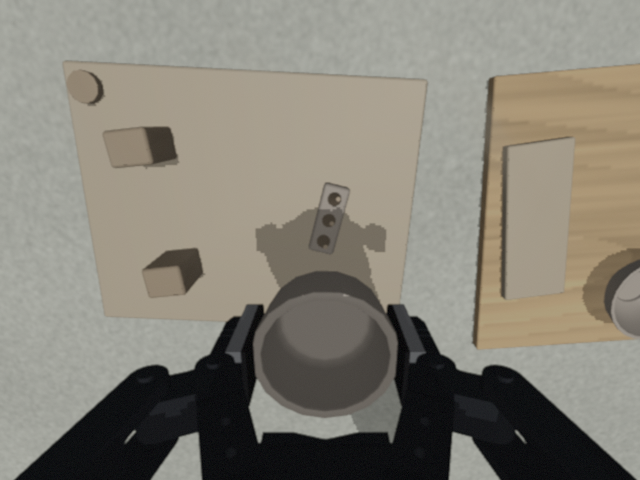

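View pics/E.png

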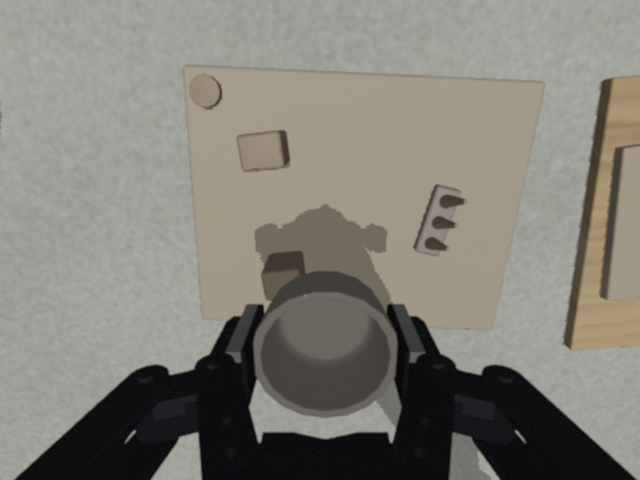

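D shows the prop tops at about (128,147) and (165,280) and the plaque at (330,218). E shows them at (262,150) and (282,283), the second partly hidden by the held dish, and the plaque at (438,220). I'll zoom in on the prop corners.

```bash
python3 - <<'E'
import cv2,numpy as np
d=cv2.imread("pics/D.png")[115:305,95:210];e=cv2.imread("pics/E.png")[115:305,228:318]
z=cv2.resize(np.hstack([d,e]),None,fx=3,fy=3,interpolation=cv2.INTER_NEAREST)
cv2.imwrite("pics/Z.png",z);print(z.shape)
E
```

```text
(570, 615, 3)
```

View pics/Z.png

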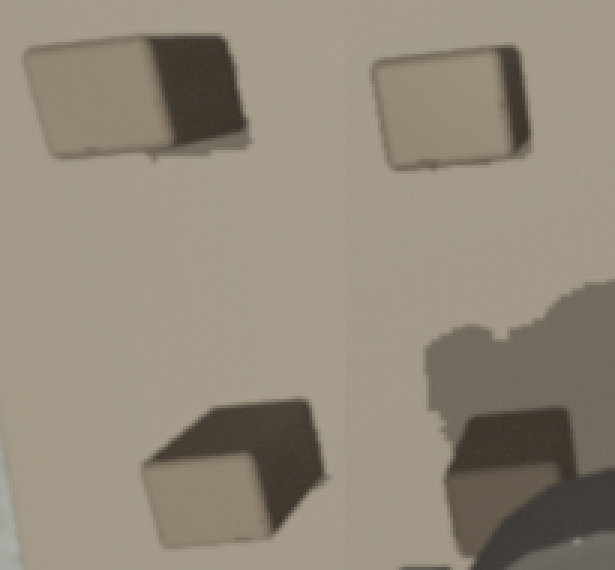

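In the zoom, the prop top centres are at D (127.7,147.5) and (164.3,281.6), and E (260.7,151.4) and (282.8,285.2).

```bash
python3 - <<'E'
from h import *
import pickle
np.set_printoptions(precision=4,suppress=True)
L=lambda n:pickle.load(open(f"pics/{n}.pkl","rb"))
d,e=L("D"),L("E")
for n,u,v in [("far",(127.7,147.5),(260.7,151.4)),("near",(164.3,281.6),(282.8,285.2)),("cones",(329.5,219),(438.5,220)),("sh1",(65,62),(184,66)),("sh2",(427,80),(544,82))]: print(n,*tri((d,u),(e,v)))
f=[plane(c,u,.07) for c,u in((d,(127.7,147.5)),(e,(260.7,151.4)))];g=[plane(c,u,.07) for c,u in((d,(164.3,281.6)),(e,(282.8,285.2)))]
F=np.mean(f,0);G=np.mean(g,0);print(f,g,"c",(F+G)/2,"dist",np.linalg.norm(F-G),"ang",np.degrees(np.arctan2(*(F-G)[1::-1])))
C=np.mean([plane(d,(329.5,219),.027),plane(e,(438.5,220),.027)],0);print("cones",C,"dist",np.linalg.norm((C-(F+G)/2)[:2]))
q=np.array([plane(e,u,.015) for u in((184,66),(544,82),(493,329),(203,320))]);print("shelf",q,"c",q.mean(0),"sides",np.linalg.norm(np.roll(q,1,0)-q,axis=1))
E
```

```text
far [0.6272 0.2849 0.0692] 1.616164494745681e-05
near [0.5083 0.2709 0.0697] 0.00027564465855666414
cones [0.558  0.1196 0.0251] 0.0005305303611818186
sh1 [0.6979 0.3606 0.0096] 0.00010703955346446995
sh2 [0.6854 0.032  0.0114] 2.9465132037583158e-05
[array([0.6272, 0.2844, 0.07  ]), array([0.6272, 0.2847, 0.07  ])] [array([0.5087, 0.2707, 0.07  ]), array([0.5081, 0.2709, 0.07  ])] c [0.5678 0.2777 0.07  ] dist 0.11958956558384583 ang 6.611498654104971
cones [0.5584 0.12   0.027 ] dist 0.15800251135829155
shelf [[0.6973 0.3587 0.015 ]
 [0.6851 0.034  0.015 ]
 [0.4287 0.0414 0.015 ]
 [0.4396 0.3688 0.015 ]] c [0.5627 0.2007 0.015 ] sides [0.2578 0.325  0.2565 0.3276]
```

>>> move_arm --steps '[[1,[0,0.92,0],[0,0,0]],[1,[0,0.92,-0.5],[0,0,0]],[1,[0,0,-1],[0,0,0]],[1,[0,0,-1],[0,0,0]],[1,[0,0,-1],[0,0,0]],[1,[0,0,-1],[0,0,0]],[1,[0,0,-1],[0,0,0]],[1,[0,0,-1],[0,0,0]],[1,[0,0,-0.8],[0,0,0]],[1,[0,0,-0.5],[0,0,0]],[1,[0,0,-0.3],[0,0,0]],[1,[0,0,0],[0,0,0]]]'

```text
time: 9.98
tcp_pos: [0.5678, 0.2776, 0.0274]
tool_rot: [[1.0, 0.002, -0.0], [0.002, -1.0, -0.0], [-0.0, 0.0, -1.0]]
force: [0.0, -0.1, -0.1]
gripper_width: 0.0527
finger_force: 62.9
```

>>> move_arm --steps '[[1,[0,0,-0.15],[0,0,0]],[1,[0,0,-0.1],[0,0,0]],[1,[0,0,0],[0,0,0]]]'

```text
time: 10.35
tcp_pos: [0.5677, 0.2775, 0.0214]
tool_rot: [[1.0, 0.002, 0.0], [0.002, -1.0, -0.0], [0.0, 0.0, -1.0]]
force: [-0.3, 0.8, 0.4]
gripper_width: 0.0528
finger_force: 62.9
```

>>> move_arm --steps '[[1,[0,0,-0.07],[0,0,0]],[1,[0,0,0],[0,0,0]],[0.1,[0,0,0],[0,0,0]],[-0.4,[0,0,0],[0,0,0]],[-0.8,[0,0,0],[0,0,0]],[-0.8,[0,0,0],[0,0,0]],[-0.8,[0,0,0.4],[0,0,0]],[-0.8,[0,0,0.8],[0,0,0]],[-1,[0,0,1],[0,0,0]],[-1,[0,0,1],[0,0,0]],[-1,[0,0,1],[0,0,0]],[-1,[0,0,1],[0,0,0]],[-1,[0,0,0],[0,0,0]]]'

```text
time: 11.98
tcp_pos: [0.5693, 0.2786, 0.1533]
tool_rot: [[1.0, 0.002, 0.005], [0.002, -1.0, 0.003], [0.005, -0.003, -1.0]]
force: [-0.2, -0.3, 0.3]
gripper_width: 0.0852
finger_force: 0.0
```

```bash
python3 snap.py F
```

```text
11.975 [0.5693 0.2786 0.1533] [[1.0, 0.0017, 0.0053], [0.0017, -1.0, 0.0029], [0.0053, -0.0029, -1.0]] 0.0851843658747261 [-0.16 -0.34  0.29]
```

View pics/F.png

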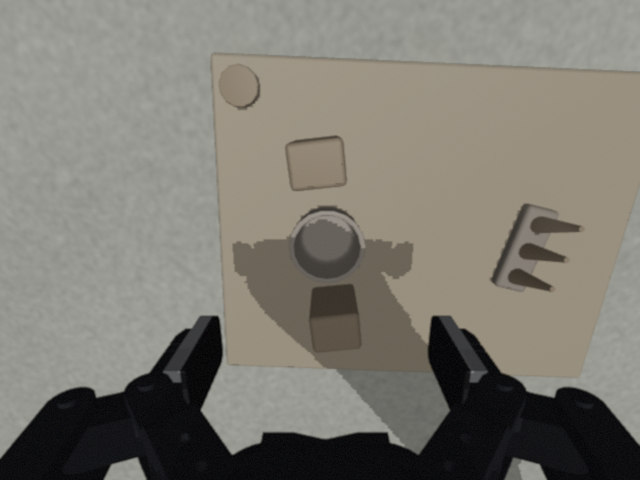

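F shows the dish standing between the props: rim centre (327,244), prop tops (316,164) and (334,330). Next is the strip.

>>> move_arm --steps '[[-1,[-0.04,-0.98,0],[0,0,0.13]],[-1,[-0.04,-0.98,0],[0,0,0.13]],[-1,[-0.04,-0.98,0],[0,0,0.13]],[-1,[-0.04,-0.98,0],[0,0,0.13]],[-1,[-0.04,-0.98,0],[0,0,0.13]],[-1,[-0.04,-0.98,0],[0,0,0.13]],[-1,[-0.04,-0.98,0],[0,0,0.13]],[-1,[-0.04,-0.98,0],[0,0,0.13]],[-1,[-0.04,-0.98,0],[0,0,0.13]],[-1,[-0.04,-0.98,0],[0,0,0.13]],[-1,[-0.04,-0.98,0],[0,0,0.13]],[-1,[-0.04,-0.98,0],[0,0,0.13]],[-1,[-0.04,-0.98,0],[0,0,0.13]],[-1,[-0.04,-0.98,-0.5],[0,0,0.13]],[-0.8,[-0.04,-0.98,-1],[0,0,0.13]],[-0.8,[0,0,-1],[0,0,0]],[-0.8,[0,0,-0.7],[0,0,0]],[-0.8,[0,0,0],[0,0,0]]]'

```text
time: 14.28
tcp_pos: [0.5515, -0.0893, 0.0681]
tool_rot: [[0.985, 0.172, -0.003], [0.172, -0.985, 0.001], [-0.003, -0.001, -1.0]]
force: [-0.1, 0.2, -0.1]
gripper_width: 0.0764
finger_force: 0.0
```

```bash
python3 snap.py G; python3 - <<'E'
from h import *
import pickle
c=pickle.load(open("pics/F.pkl","rb"))
print("dish at",plane(c,(327.5,244),.048),"props",plane(c,(316.5,163),.07),plane(c,(334.5,330),.07))
E
```

```text
14.275 [ 0.5515 -0.0893  0.0681] [[0.9851, 0.1721, -0.0032], [0.1721, -0.9851, 0.0006], [-0.0031, -0.0012, -1.0]] 0.0764206684277122 [-0.07  0.22 -0.14]
dish at [0.56868374 0.27794132 0.048     ] props [0.62818668 0.28503752 0.07      ] [0.51105447 0.27279941 0.07      ]
```

View pics/G.png

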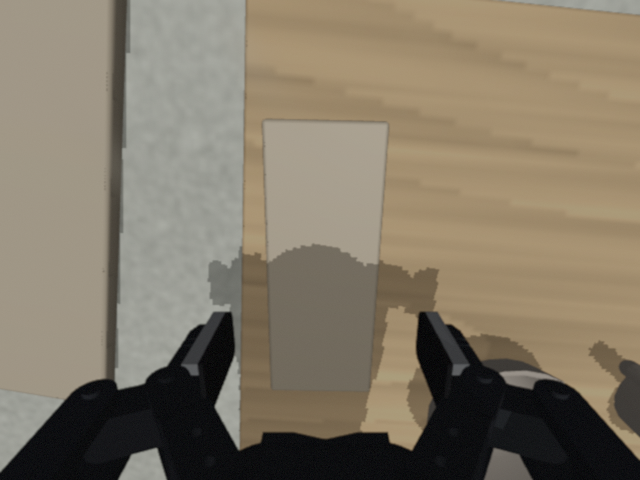

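G shows the strip (corners (263,120), (388,122), (370,390), (271,390)) between the open fingers. I'll check centring.

```bash
python3 - <<'E'
from h import *
import pickle
c=pickle.load(open("pics/G.pkl","rb"))
q=np.array([plane(c,u,.027) for u in((263,120),(388,122),(370,390),(271,390))])
print(q.round(4),"c",q.mean(0));d=q[0]+q[1]-q[2]-q[3];print(np.degrees(np.arctan2(d[1],d[0])),np.linalg.norm(d)/2,np.linalg.norm(q[0]-q[1]))
E
```

```text
[[ 0.6279 -0.0446  0.027 ]
 [ 0.6374 -0.104   0.027 ]
 [ 0.4815 -0.1288  0.027 ]
 [ 0.4709 -0.0681  0.027 ]] c [ 0.55443647 -0.08636886  0.027     ]
8.7975098566097 0.1582786979157955 0.060170558374867365
```

>>> move_arm --steps '[[-0.8,[0.12,0.1,-0.8],[0,0,-0.1]],[-0.8,[0,0,-0.7],[0,0,0]],[-0.8,[0,0,-0.55],[0,0,0]],[-0.8,[0,0,0],[0,0,0]]]'

```text
time: 14.82
tcp_pos: [0.5546, -0.0874, 0.0168]
tool_rot: [[0.987, 0.163, -0.003], [0.163, -0.987, 0.0], [-0.003, -0.001, -1.0]]
force: [0.1, 0.8, -0.2]
gripper_width: 0.0769
finger_force: 0.0
```

>>> move_arm --steps '[[-0.8,[0,0,-0.12],[0,0,0]],[-0.8,[0,0,0],[0,0,0]]]'

```text
time: 15.08
tcp_pos: [0.556, -0.0876, 0.0155]
tool_rot: [[0.987, 0.162, 0.0], [0.162, -0.987, -0.0], [0.0, 0.0, -1.0]]
force: [-0.4, 0.2, 0.4]
gripper_width: 0.0771
finger_force: 0.0
```

>>> move_arm --steps '[[1,[0,0,0],[0,0,0]],[1,[0,0,0],[0,0,0]],[1,[0,0,0],[0,0,0]],[1,[0,0,0],[0,0,0]]]'

```text
time: 15.58
tcp_pos: [0.5562, -0.0876, 0.0163]
tool_rot: [[0.987, 0.162, 0.001], [0.162, -0.987, -0.0], [0.001, 0.0, -1.0]]
force: [-1.4, 0.5, 5.6]
gripper_width: 0.0597
finger_force: 64.0
```

>>> move_arm --steps '[[1,[0,0,0.3],[0,0,0]],[1,[0,0,0.7],[0,0,0]],[1,[0,0,1],[0,0,0]],[1,[0,0,1],[0,0,0]],[1,[0,0,1],[0,0,0]],[1,[0,0,1],[0,0,0]],[1,[0,0,0.7],[0,0,0]],[1,[0,0,0],[0,0,0]]]'

```text
time: 16.58
tcp_pos: [0.5567, -0.0876, 0.1595]
tool_rot: [[0.987, 0.162, 0.003], [0.162, -0.987, -0.0], [0.003, 0.001, -1.0]]
force: [0.6, 0.4, -3.0]
gripper_width: 0.059
finger_force: 65.5
```

```bash
python3 snap.py H
```

```text
16.575 [ 0.5567 -0.0876  0.1595] [[0.9867, 0.1625, 0.0031], [0.1625, -0.9867, -0.0004], [0.003, 0.0009, -1.0]] 0.059008390141491535 [ 0.57  0.44 -2.96]
```

View pics/H.png

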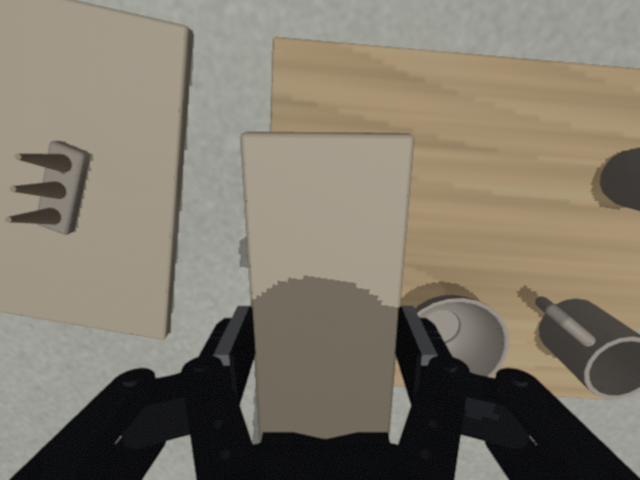

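H shows the strip held between the pads, front corners (243,133) and (411,135). I'll check its level and compute the delivery.

```bash
python3 - <<'E'
from h import *
import pickle
np.set_printoptions(precision=4,suppress=True)
c=pickle.load(open("pics/H.pkl","rb"))
T=np.array([.5567,-.0876,.1595]);R=np.array([[.9867,.1625,.0031],[.1625,-.9867,-.0004],[.003,.0009,-1]])
o,_=ray(c,(0,0))
for u in ((243,133),(411,135)):
    for h in (.012,.009,.006,.003,0): print(u,h,(R.T@(plane(c,u,T[2]+h)-T)))
E
```

```text
(243, 133) 0.012 [ 0.0783 -0.0296 -0.0118]
(243, 133) 0.009 [ 0.0782 -0.0303 -0.0088]
(243, 133) 0.006 [ 0.0781 -0.0309 -0.0058]
(243, 133) 0.003 [ 0.0781 -0.0316 -0.0028]
(243, 133) 0 [ 0.078  -0.0322  0.0002]
(411, 135) 0.012 [ 0.0776  0.0288 -0.0117]
(411, 135) 0.009 [ 0.0775  0.0294 -0.0087]
(411, 135) 0.006 [ 0.0774  0.0301 -0.0057]
(411, 135) 0.003 [ 0.0774  0.0308 -0.0027]
(411, 135) 0 [0.0773 0.0315 0.0003]
```

>>> move_arm --steps '[[1,[0.03,0.97,0],[0,0,-0.04]],[1,[0.03,0.97,0],[0,0,-0.04]],[1,[0.03,0.97,0],[0,0,-0.04]],[1,[0.03,0.97,0],[0,0,-0.04]],[1,[0.03,0.97,0],[0,0,-0.04]],[1,[0.03,0.97,0],[0,0,-0.04]],[1,[0.03,0.97,0],[0,0,-0.04]],[1,[0.03,0.97,0],[0,0,-0.04]],[1,[0.03,0.97,0],[0,0,-0.04]],[1,[0.03,0.97,0],[0,0,-0.04]],[1,[0.03,0.97,0],[0,0,-0.04]],[1,[0.03,0.97,0],[0,0,-0.04]],[1,[0.03,0.97,0],[0,0,-0.04]],[1,[0.03,0.97,0],[0,0,0]],[1,[0.03,0.97,0],[0,0,0]],[1,[0,0,-0.8],[0,0,0]],[1,[0,0,-1],[0,0,0]],[1,[0,0,-0.8],[0,0,0]],[1,[0,0,-0.4],[0,0,0]],[1,[0,0,0],[0,0,0]]]'

```text
time: 19.12
tcp_pos: [0.5667, 0.2758, 0.082]
tool_rot: [[0.993, 0.117, -0.001], [0.117, -0.993, -0.001], [-0.001, 0.001, -1.0]]
force: [0.2, 0.3, -1.1]
gripper_width: 0.0597
finger_force: 65.5
```

>>> move_arm --steps '[[1,[0.09,0.09,-0.2],[0,0,0]],[1,[0,0,-0.15],[0,0,0]],[1,[0,0,0],[0,0,0]]]'

```text
time: 19.5
tcp_pos: [0.5692, 0.2785, 0.074]
tool_rot: [[0.993, 0.118, -0.0], [0.118, -0.993, -0.0], [-0.0, 0.0, -1.0]]
force: [-0.7, -0.8, -3.2]
gripper_width: 0.06
finger_force: 65.5
```

>>> move_arm --steps '[[1,[0,0,-0.08],[0,0,0]],[1,[0,0,0],[0,0,0]]]'

```text
time: 19.75
tcp_pos: [0.5692, 0.2784, 0.072]
tool_rot: [[0.993, 0.118, -0.0], [0.118, -0.993, -0.0], [-0.0, 0.0, -1.0]]
force: [-0.8, -0.7, -2.0]
gripper_width: 0.06
finger_force: 65.5
```

>>> move_arm --steps '[[1,[0,0,-0.05],[0,0,0]],[1,[0,0,-0.03],[0,0,0]],[1,[0,0,0],[0,0,0]]]'

```text
time: 20.12
tcp_pos: [0.5694, 0.2786, 0.0714]
tool_rot: [[0.993, 0.118, 0.001], [0.118, -0.993, -0.0], [0.001, 0.0, -1.0]]
force: [-2.7, -2.4, 7.9]
gripper_width: 0.0597
finger_force: 66.6
```

Contact. I'll release, back off and look.

>>> move_arm --steps '[[0.2,[0,0,0],[0,0,0]],[-0.3,[0,0,0],[0,0,0]],[-0.8,[0,0,0],[0,0,0]],[-0.85,[0,0,0],[0,0,0]],[-0.85,[0,0,0.4],[0,0,0]],[-0.85,[0,0,0.8],[0,0,0]],[-1,[0,0,1],[0,0,0]],[-1,[0,0,1],[0,0,0]],[-1,[0,0,1],[0,0,0]],[-1,[0,0,1],[0,0,0]],[-1,[0,-1,0.5],[0,0,0]],[-1,[0,-1,0],[0,0,0]],[-1,[0,0,0],[0,0,0]]]'

```text
time: 21.75
tcp_pos: [0.5701, 0.2263, 0.2142]
tool_rot: [[0.993, 0.114, 0.002], [0.114, -0.993, -0.001], [0.002, 0.001, -1.0]]
force: [0.3, -0.1, 0.2]
gripper_width: 0.0855
finger_force: 0.0
```

```bash
python3 snap.py I
```

```text
21.75 [0.5701 0.2263 0.2142] [[0.9935, 0.1141, 0.002], [0.1141, -0.9935, -0.0007], [0.0019, 0.0009, -1.0]] 0.08550943685767282 [ 0.32 -0.06  0.16]
```

View pics/I.png

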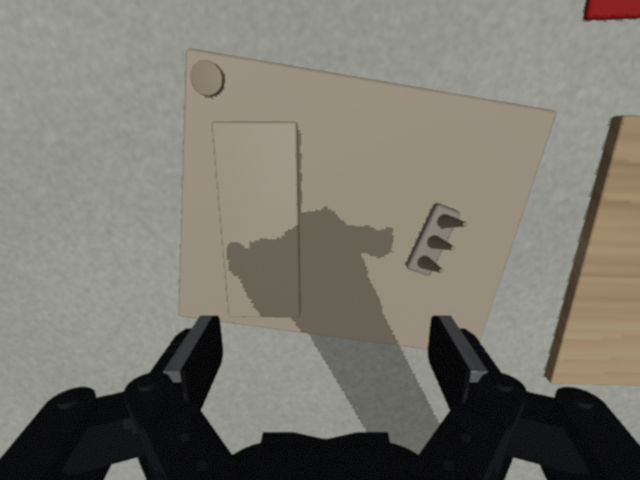

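I shows the strip lying across both props: corners (212,122), (296,122), (300,317), (229,316). I'll check its pose and the wrist range.

```bash
python3 - <<'E'
from h import *
import pickle
c=pickle.load(open("pics/I.pkl","rb"))
q=np.array([plane(c,u,.082) for u in((212.5,122.5),(296,122.5),(299.5,317),(228.5,316.5))])
print(q.round(4),"c",q.mean(0));d=q[0]+q[1]-q[2]-q[3];print(np.degrees(np.arctan2(d[1],d[0])),np.linalg.norm(d)/2,np.linalg.norm(q[0]-q[1]),np.linalg.norm(q[3]-q[2]))
print(ctrl.read_state()['qpos'].round(3))
E
```

```text
[[0.6428 0.3172 0.082 ]
 [0.6496 0.2573 0.082 ]
 [0.4921 0.2403 0.082 ]
 [0.4857 0.301  0.082 ]] c [0.56755043 0.27893121 0.082     ]
6.033548991448832 0.1582010781269321 0.060233819012857986 0.06105346492214888
[-0.21   0.417 -0.359  1.708  0.166  1.044 -2.079]
```

>>> move_arm --steps '[[-1,[0.12,-0.98,0],[0,0,0.84]],[-1,[0.12,-0.98,0],[0,0,0.84]],[-1,[0.12,-0.98,0],[0,0,0.84]],[-1,[0.12,-0.98,0],[0,0,0.84]],[-1,[0.12,-0.98,0],[0,0,0.84]],[-1,[0.12,-0.98,0],[0,0,0.84]],[-1,[0.12,-0.98,0],[0,0,0.84]],[-1,[0.12,-0.98,0],[0,0,0.84]],[-1,[0.12,-0.98,0],[0,0,0.84]],[-1,[0.12,-0.98,0],[0,0,0.84]],[-1,[0.12,-0.98,0],[0,0,0.84]],[-1,[0.12,-0.98,0],[0,0,0.84]],[-1,[0.12,-0.98,0],[0,0,0.84]],[-1,[0.12,-0.98,0],[0,0,0.84]],[-1,[0.12,-0.98,0],[0,0,0.84]],[-1,[0.12,-0.98,0],[0,0,0.84]],[-1,[0.12,-0.98,0],[0,0,0.84]],[-1,[0.12,-0.98,0],[0,0,0.84]],[-1,[0.12,-0.98,0],[0,0,0.84]],[-1,[0.12,-0.98,0],[0,0,0.84]]]'

```text
time: 24.3
tcp_pos: [0.6304, -0.2606, 0.2131]
tool_rot: [[-0.017, 1.0, 0.001], [1.0, 0.017, 0.001], [0.001, 0.001, -1.0]]
force: [0.0, 0.1, -1.0]
gripper_width: 0.0853
finger_force: 0.0
```

```bash
python3 snap.py J; python3 - <<'E'
from h import *
import pickle
c=pickle.load(open("pics/J.pkl","rb"))
print(ctrl.read_state()['qpos'].round(3))
for p in ((.638,-.313,.09),(.5028,-.3195,.077)): print(proj(c,p))
E
```

```text
24.3 [ 0.6304 -0.2606  0.2131] [[-0.0173, 0.9998, 0.001], [0.9998, 0.0173, 0.001], [0.001, 0.0011, -1.0]] 0.085345704424704 [ 0.02  0.15 -1.01]
[ 0.651  0.557 -0.506  1.524  0.288  1.134  0.102]
[[334.21809895 299.17348068]]
[[175.70169809 296.63420115]]
```

View pics/J.png

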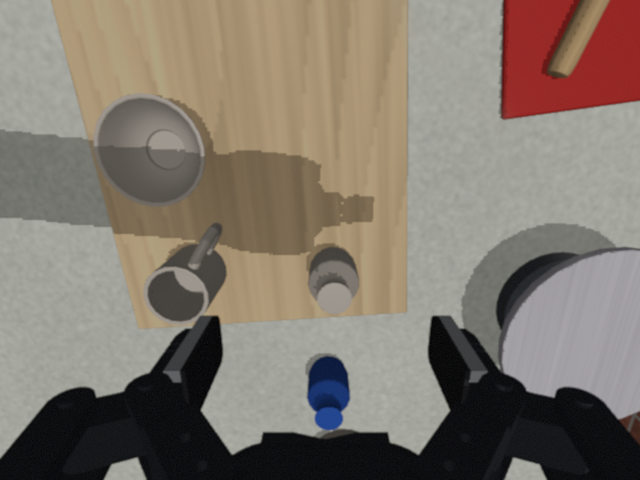

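J shows the vase mouth at (334,297), against (334,299) predicted, and the mug rim at (177,293). The blue vase at (329,400) is clear of the grasp.

>>> move_arm --steps '[[-1,[0.15,-1,0],[0,0,0]],[-1,[0.15,-1,-0.3],[0,0,0]],[-1,[0,-0.1,-1],[0,0,0]],[-1,[0,0,-1],[0,0,0]],[-1,[0,0,-1],[0,0,0]],[-1,[0,0,-1],[0,0,0]],[-1,[0,0,-1],[0,0,0]],[-1,[0,0,-1],[0,0,0]],[-1,[0,0,-0.7],[0,0,0]],[-1,[0,0,-0.45],[0,0,0]],[-1,[0,0,0],[0,0,0]]]'

```text
time: 25.72
tcp_pos: [0.6364, -0.314, 0.0255]
tool_rot: [[-0.013, 1.0, -0.001], [1.0, 0.013, 0.0], [0.0, -0.001, -1.0]]
force: [-0.1, -0.6, -0.2]
gripper_width: 0.0856
finger_force: 0.0
```

>>> move_arm --steps '[[0,[0.06,0,0],[0,0,0]],[0.3,[0,0,0],[0,0,0]],[1,[0,0,0],[0,0,0]],[1,[0,0,0],[0,0,0]],[1,[0,0,0],[0,0,0]],[1,[0,0,0.3],[0,0,0]],[1,[0,0,0.7],[0,0,0]],[1,[0,0,1],[0,0,0]],[1,[0,0,1],[0,0,0]],[1,[0,0,1],[0,0,0]],[1,[0,0,1],[0,0,0]],[1,[0,0,1],[0,0,0]],[1,[0,0,0],[0,0,0]]]'

```text
time: 27.35
tcp_pos: [0.6396, -0.3143, 0.1795]
tool_rot: [[-0.013, 1.0, 0.005], [1.0, 0.013, -0.002], [-0.002, 0.005, -1.0]]
force: [0.6, -0.3, -1.9]
gripper_width: 0.0445
finger_force: 61.4
```

```bash
python3 snap.py K
```

```text
27.35 [ 0.6396 -0.3143  0.1795] [[-0.0131, 0.9999, 0.0045], [0.9999, 0.0131, -0.0019], [-0.0019, 0.0045, -1.0]] 0.044521397343706075 [ 0.62 -0.27 -1.94]
```

View pics/K.png

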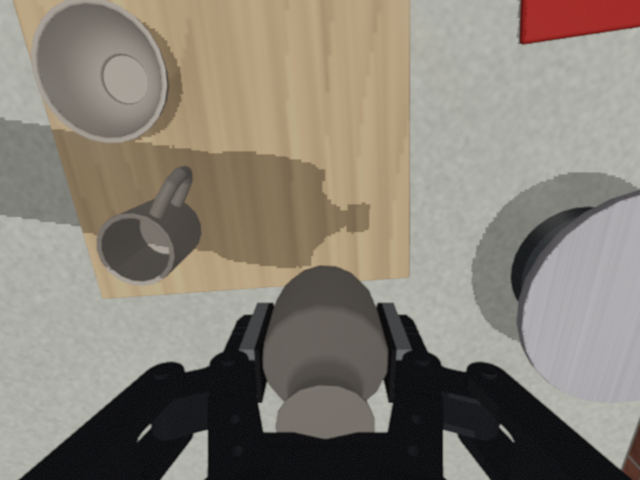

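K shows the vase held upright between the pads, belly at (325,350). That was the last of the 14 viewed pictures, so from here I check by numbers.

>>> move_arm --steps '[[1,[-0.15,0.98,0],[0,0,0.05]],[1,[-0.15,0.98,0],[0,0,0.05]],[1,[-0.15,0.98,0],[0,0,0.05]],[1,[-0.15,0.98,0],[0,0,0.05]],[1,[-0.15,0.98,0],[0,0,0.05]],[1,[-0.15,0.98,0],[0,0,0.05]],[1,[-0.15,0.98,0],[0,0,0.05]],[1,[-0.15,0.98,0],[0,0,0.05]],[1,[-0.15,0.98,0],[0,0,0.05]],[1,[-0.15,0.98,0],[0,0,0.05]],[1,[-0.15,0.98,0],[0,0,0.05]],[1,[-0.15,0.98,0],[0,0,0.05]],[1,[-0.15,0.98,0],[0,0,0.05]],[1,[-0.15,0.98,0],[0,0,0.05]],[1,[-0.15,0.98,0],[0,0,0.05]],[1,[-0.15,0.98,0],[0,0,0.05]],[1,[-0.15,0.98,0],[0,0,0.05]],[1,[-0.15,0.98,0],[0,0,0.05]],[1,[-0.15,0.98,0],[0,0,0.05]],[1,[-0.15,0.98,0],[0,0,0.05]]]'

```text
time: 29.9
tcp_pos: [0.5627, 0.1775, 0.1764]
tool_rot: [[-0.101, 0.995, 0.0], [0.995, 0.101, 0.0], [0.0, 0.0, -1.0]]
force: [0.6, 1.1, -1.7]
gripper_width: 0.0444
finger_force: 61.4
```

>>> move_arm --steps '[[1,[0,0.9,0],[0,0,0]],[1,[0,0,0],[0,0,0]]]'

```text
time: 30.15
tcp_pos: [0.5623, 0.2015, 0.1765]
tool_rot: [[-0.104, 0.995, 0.0], [0.995, 0.104, 0.001], [0.001, 0.0, -1.0]]
force: [0.2, -0.0, -2.2]
gripper_width: 0.0444
finger_force: 61.4
```

>>> move_arm --steps '[[1,[0,-0.08,-0.6],[0,0,0]],[1,[0,0,-1],[0,0,0]],[1,[0,0,-1],[0,0,0]],[1,[0,0,-1],[0,0,0]],[1,[0,0,-1],[0,0,0]],[1,[0,0,-0.8],[0,0,0]],[1,[0,0,-0.4],[0,0,0]],[1,[0,0,-0.1],[0,0,0]],[1,[0,0,0],[0,0,0]]]'

```text
time: 31.28
tcp_pos: [0.5637, 0.1967, 0.0293]
tool_rot: [[-0.1, 0.995, 0.001], [0.995, 0.1, 0.0], [0.0, 0.001, -1.0]]
force: [-0.1, 0.7, -1.1]
gripper_width: 0.044
finger_force: 61.4
```

>>> move_arm --steps '[[1,[0,0,-0.08],[0,0,0]],[1,[0,0,0],[0,0,0]]]'

```text
time: 31.52
tcp_pos: [0.564, 0.1969, 0.0276]
tool_rot: [[-0.1, 0.995, 0.002], [0.995, 0.1, 0.001], [0.001, 0.002, -1.0]]
force: [0.5, 0.4, -0.4]
gripper_width: 0.044
finger_force: 61.6
```

>>> move_arm --steps '[[1,[0,0,-0.05],[0,0,0]],[1,[0,0,0],[0,0,0]]]'

```text
time: 31.78
tcp_pos: [0.564, 0.1969, 0.0275]
tool_rot: [[-0.1, 0.995, 0.002], [0.995, 0.1, -0.0], [-0.0, 0.002, -1.0]]
force: [-3.6, -1.9, 12.3]
gripper_width: 0.0446
finger_force: 63.1
```

>>> move_arm --steps '[[0.3,[0,0,0],[0,0,0]],[-0.2,[0,0,0],[0,0,0]],[-0.7,[0,0,0],[0,0,0]],[-0.8,[0,0,0],[0,0,0]],[-0.8,[0,0,0.3],[0,0,0]],[-0.8,[0,0,0.7],[0,0,0]],[-0.8,[0,0,1],[0,0,0]],[-0.8,[0,0,1],[0,0,0]],[-1,[0,0,1],[0,0,0]],[-1,[0,0,1],[0,0,0]],[-1,[0,0,1],[0,0,0]],[-1,[0,0,1],[0,0,0]],[-1,[0,0,0],[0,0,0]]]'

```text
time: 33.4
tcp_pos: [0.5645, 0.1975, 0.2038]
tool_rot: [[-0.1, 0.995, 0.005], [0.995, 0.1, 0.002], [0.001, 0.005, -1.0]]
force: [0.2, 0.3, -0.9]
gripper_width: 0.0855
finger_force: 0.0
```

```bash
python3 snap.py N; python3 - <<'E'
from h import *
import pickle
np.set_printoptions(precision=1,suppress=True)
c=pickle.load(open("pics/N.pkl","rb"));im=cv2.imread("pics/N.png")
cj=pickle.load(open("pics/J.pkl","rb"));print("mug",plane(cj,(177,293),.076).round(4))
print("vase mouth predicted",proj(c,(.564,.197,.09)), "scene",proj(ctrl.camera_info("scene"),[(.564,.197,.015),(.564,.197,.09)]))
# darker grey (vase) vs sandy shelf in scene view: low saturation
s=ctrl.camera("scene");cv2.imwrite("pics/sN.png",s[:,:,::-1])
h=cv2.cvtColor(s,cv2.COLOR_RGB2HSV)
p=proj(ctrl.camera_info("scene"),(.564,.197,.05))[0].astype(int)
sub=h[p[1]-40:p[1]+40,p[0]-30:p[0]+30,1]
for r in sub[::4,::4]: print(' '.join(f"{v:3d}" for v in r))
E
```

```text
33.4 [0.5645 0.1975 0.2038] [[-0.1004, 0.9949, 0.0049], [0.9949, 0.1004, 0.0018], [0.0013, 0.0051, -1.0]] 0.08546729002209857 [ 0.15  0.34 -0.92]
mug [ 0.5 -0.3  0.1]
vase mouth predicted [[324.8 242.2]] scene [[433.3 244.2]
 [438.  217.4]]
 22  23  24  27  23  25  24  23  24  24  24  25  26  24  24
 22  23  24  25  23  23  22  24  23  25  24  24  24  22  24
 26  26  23  24  23  24  23  23  24  25  24  22  22  22  22
 24  24  25  24  24  26  24  24  22  22  23  27  47  61  65
 26  24  24  24  26  24  24  22  24  24  57  66  65  68  67
 22  26  22  22  24  26  24  24  24  22  27  64  66  69  67
 24  24  24  24  24  24  27  26  36  30  32  65  62  69  67
 63  63  63  69  68  67  68  67  41  44  62  71  71  61  68
 74  66  69  66  66  66  67  44  42  42  69  72  75  70  63
 71  66  67  66  66  65  42  42  41  39  43  76  75  56  44
 76  69  66  70  69  67  46  44  40  42  42  72  75  44  42
 70  70  70  69  70  69  44  41  49  47  48  69  64  43  41
 75  69  68  68  69  62  44  42  46  43  62  70  70  51  45
 77  66  69  69  70  69  40  42  42  43  70  71  70  69  46
 74  56  69  70  71  71  65  47  48  57  70  71  70  70  67
 46  57  67  71  71  71  69  71  69  66  67  70  71  69  70
 71  69  69  71  69  69  69  71  69  69  70  69  71  71  69
 69  69  71  71  71  69  71  71  69  71  67  71  69  71  69
 71  71  69  69  71  71  71  71  71  73  69  71  71  69  71
 69  69  71  71  71  71  69  71  71  71  71  69  69  69  71
```

The scene silhouette shows the vase standing where predicted, belly below and neck above. Now the mug.

>>> move_arm --steps '[[-1,[-0.12,-0.98,0],[0,0,-0.33]],[-1,[-0.12,-0.98,0],[0,0,-0.33]],[-1,[-0.12,-0.98,0],[0,0,-0.33]],[-1,[-0.12,-0.98,0],[0,0,-0.33]],[-1,[-0.12,-0.98,0],[0,0,-0.33]],[-1,[-0.12,-0.98,0],[0,0,-0.33]],[-1,[-0.12,-0.98,0],[0,0,-0.33]],[-1,[-0.12,-0.98,0],[0,0,-0.33]],[-1,[-0.12,-0.98,0],[0,0,-0.33]],[-1,[-0.12,-0.98,0],[0,0,-0.33]],[-1,[-0.12,-0.98,0],[0,0,-0.33]],[-1,[-0.12,-0.98,0],[0,0,-0.33]],[-1,[-0.12,-0.98,0],[0,0,-0.33]],[-1,[-0.12,-0.98,0],[0,0,-0.33]],[-1,[-0.12,-0.98,0],[0,0,-0.33]],[-1,[-0.12,-0.98,0],[0,0,-0.33]],[-1,[-0.12,-0.98,0],[0,0,-0.33]],[-1,[-0.12,-0.98,0],[0,0,-0.33]],[-1,[-0.12,-0.98,0],[0,0,-0.33]],[-1,[-0.12,-0.98,0],[0,0,-0.33]]]'

```text
time: 36.0
tcp_pos: [0.503, -0.2951, 0.2005]
tool_rot: [[0.459, 0.888, 0.0], [0.888, -0.459, 0.0], [0.0, 0.0, -1.0]]
force: [0.6, -0.5, -0.0]
gripper_width: 0.0857
finger_force: 0.0
```

```bash
python3 snap.py M; python3 - <<'E'
from h import *
import pickle
np.set_printoptions(precision=4,suppress=True)
cj=pickle.load(open("pics/J.pkl","rb"));ck=pickle.load(open("pics/K.pkl","rb"))
print("mug J",plane(cj,(177,293),.076),"K",plane(ck,(136,248),.076),tri((cj,(177,293)),(ck,(136,248))))
print("handle J,K at z~.055",plane(cj,(217,229),.055),plane(ck,(182,172),.055),tri((cj,(217,229)),(ck,(182,172))))
c=pickle.load(open("pics/M.pkl","rb"));im=cv2.imread("pics/M.png")
h=cv2.cvtColor(im,cv2.COLOR_BGR2HSV);p=proj(c,(.503,-.319,.05))[0];print("pred",p)
m=((h[...,1]<60)&(h[...,2]>20)).astype(np.uint8);print(proj(c,[(.503,-.319,.077),(.529,-.266,.05)]))
x0,y0=int(p[0])-80,max(0,int(p[1])-90)
for r in h[y0:y0+160:7,x0:x0+160:7,1]: print(''.join('#' if v<55 else '.' for v in r))
print(x0,y0)
E
```

```text
36.0 [ 0.503  -0.2951  0.2005] [[0.4595, 0.8882, 0.0], [0.8882, -0.4595, 0.0], [0.0001, 0.0, -1.0]] 0.08567637837419617 [ 0.59 -0.53 -0.01]
mug J [ 0.5039 -0.3165  0.076 ] K [ 0.503  -0.3178  0.076 ] (array([ 0.5021, -0.3184,  0.0732]), np.float64(0.000579223157326765))
handle J,K at z~.055 [ 0.5361 -0.2651  0.055 ] [ 0.5342 -0.266   0.055 ] (array([ 0.5353, -0.2655,  0.0555]), np.float64(0.0009841040385556799))
pred [339.2011 251.0458]
[[340.4803 262.4144]
 [338.5633 182.33  ]]
#######................
######.................
#####..................
####........#..........
##.........##..........
...........##..........
...........##..........
...........##..........
.........#####.........
........#######........
........########.......
........########.......
.......#########.......
.......##########......
.......##########......
#......##########......
#......##########....##
##......########...####
###......######..######
####.......##...#######
####..........#########
#####.......###########
######....#############
259 161
```

>>> move_arm --steps '[[-1,[0,-0.92,0],[0,0,-0.3]],[-1,[0,0,-0.5],[0,0,0]],[-1,[0,0,-1],[0,0,0]],[-1,[0,0,-1],[0,0,0]],[-1,[0,0,-1],[0,0,0]],[-1,[0,0,-1],[0,0,0]],[-1,[0,0,-1],[0,0,0]],[-1,[0,0,-0.8],[0,0,0]],[-1,[0,0,-0.45],[0,0,0]],[-1,[0,0,0],[0,0,0]]]'

```text
time: 37.3
tcp_pos: [0.5029, -0.316, 0.0311]
tool_rot: [[0.481, 0.877, -0.001], [0.877, -0.481, 0.001], [0.0, -0.001, -1.0]]
force: [-0.6, -0.1, 0.8]
gripper_width: 0.0856
finger_force: 0.0
```

>>> move_arm --steps '[[-0.5,[0,-0.08,0],[0,0,0]],[0,[0,0,0],[0,0,0]],[1,[0,0,0],[0,0,0]],[1,[0,0,0],[0,0,0]],[1,[0,0,0],[0,0,0]],[1,[0,0,0.3],[0,0,0]],[1,[0,0,0.7],[0,0,0]],[1,[0,0,1],[0,0,0]],[1,[0,0,1],[0,0,0]],[1,[0,0,1],[0,0,0]],[1,[0,0,1],[0,0,0]],[1,[0,0,1],[0,0,0]],[1,[0,0,1],[0,0,0]],[1,[0,0,1],[0,0,0]],[1,[0,0,0],[0,0,0]]]'

```text
time: 39.17
tcp_pos: [0.5044, -0.3188, 0.2346]
tool_rot: [[0.481, 0.877, 0.004], [0.877, -0.481, -0.002], [-0.0, 0.005, -1.0]]
force: [-0.4, 0.4, -1.6]
gripper_width: 0.0539
finger_force: 63.3
```

```bash
python3 snap.py O; python3 - <<'E'
from h import *
import pickle
c=pickle.load(open("pics/O.pkl","rb"));im=cv2.imread("pics/O.png");st=ctrl.read_state()
h=cv2.cvtColor(im,cv2.COLOR_BGR2HSV)
T=st['tcp_pos'];print("pred bottom/rim centre",proj(c,[T+[0,0,-.016],T+[0,0,.046]]))
for y in range(220,430,8): print(y,''.join('#' if v>45 else '.' for v in h[y,200:450:4,2]))
E
```

```text
39.175 [ 0.5044 -0.3188  0.2346] [[0.4808, 0.8768, 0.0041], [0.8769, -0.4807, -0.0023], [-0.0001, 0.0047, -1.0]] 0.053869310903823686 [-0.36  0.39 -1.58]
pred bottom/rim centre [[325.6215403  300.15705518]
 [326.85588196 386.37294341]]
220 ###############################################################
228 ###############################################################
236 ###############################################################
244 ###############################################################
252 ###############################################################
260 ###############################################################
268 ###############################################################
276 ###############################################################
284 ###############################################################
292 ###############################################################
300 ###############################################################
308 ##############..################################.##############
316 #############...############################
[... 271 characters left out ...]
########..####...###
356 ##......##..#######################################..###......#
364 ............########################################...........
372 ...........#########################################...........
380 ...........##########################################..........
388 ...........##########################################..........
396 ...........#########################################...........
404 ............#######################################............
412 ............#######################################............
420 .............######################################............
428 .............#####################################.............
```

>>> move_arm --steps '[[1,[0.1,0.98,0],[0,0,0]],[1,[0.1,0.98,0],[0,0,0]],[1,[0.1,0.98,0],[0,0,0]],[1,[0.1,0.98,0],[0,0,0]],[1,[0.1,0.98,0],[0,0,0]],[1,[0.1,0.98,0],[0,0,0]],[1,[0.1,0.98,0],[0,0,0]],[1,[0.1,0.98,0],[0,0,0]],[1,[0.1,0.98,0],[0,0,0]],[1,[0.1,0.98,0],[0,0,0]],[1,[0.1,0.98,0],[0,0,0]],[1,[0.1,0.98,0],[0,0,0]],[1,[0.1,0.98,0],[0,0,0]],[1,[0.1,0.98,0],[0,0,0]],[1,[0.1,0.98,0],[0,0,0]],[1,[0.1,0.98,0],[0,0,0]],[1,[0.1,0.98,0],[0,0,0]],[1,[0.1,0.98,0],[0,0,0]],[1,[0.1,0.98,0],[0,0,0]],[1,[0.1,0.98,0],[0,0,0]]]'

```text
time: 41.72
tcp_pos: [0.5524, 0.1719, 0.2303]
tool_rot: [[0.481, 0.877, -0.002], [0.877, -0.481, -0.001], [-0.002, -0.002, -1.0]]
force: [0.7, 0.1, -1.4]
gripper_width: 0.0541
finger_force: 63.4
```

>>> move_arm --steps '[[1,[0.12,0.98,0],[0,0,0]],[1,[0.12,0.98,0],[0,0,0]],[1,[0.12,0.98,0],[0,0,0]],[1,[0.12,0.98,0],[0,0,0]],[1,[0,0,0],[0,0,0]]]'

```text
time: 42.35
tcp_pos: [0.5638, 0.2716, 0.2304]
tool_rot: [[0.478, 0.879, -0.002], [0.879, -0.478, 0.001], [-0.001, -0.002, -1.0]]
force: [0.0, 0.1, -1.1]
gripper_width: 0.0541
finger_force: 63.4
```

>>> move_arm --steps '[[1,[0.15,0.28,-0.4],[0,0,0]],[1,[0,0,-1],[0,0,0]],[1,[0,0,-1],[0,0,0]],[1,[0,0,-1],[0,0,0]],[1,[0,0,-0.9],[0,0,0]],[1,[0,0,-0.5],[0,0,0]],[1,[0,0,-0.25],[0,0,0]],[1,[0,0,0],[0,0,0]]]'

```text
time: 43.35
tcp_pos: [0.5691, 0.2764, 0.1055]
tool_rot: [[0.481, 0.877, -0.0], [0.877, -0.481, -0.0], [-0.0, -0.0, -1.0]]
force: [-0.0, -0.4, -1.8]
gripper_width: 0.0539
finger_force: 63.3
```

>>> move_arm --steps '[[1,[0,0,-0.1],[0,0,0]],[1,[0,0,0],[0,0,0]]]'

```text
time: 43.6
tcp_pos: [0.5692, 0.2766, 0.1035]
tool_rot: [[0.481, 0.877, 0.001], [0.877, -0.481, 0.0], [0.001, 0.001, -1.0]]
force: [-0.5, 0.4, -1.6]
gripper_width: 0.054
finger_force: 63.3
```

>>> move_arm --steps '[[1,[-0.03,0.05,-0.08],[0,0,0]],[1,[0,0,0],[0,0,0]]]'

```text
time: 43.85
tcp_pos: [0.5681, 0.2779, 0.101]
tool_rot: [[0.481, 0.877, -0.0], [0.877, -0.481, 0.0], [0.0, -0.0, -1.0]]
force: [0.1, 0.7, -0.9]
gripper_width: 0.0535
finger_force: 63.3
```

>>> move_arm --steps '[[1,[0,0,-0.04],[0,0,0]],[1,[0,0,0],[0,0,0]]]'

```text
time: 44.1
tcp_pos: [0.5682, 0.2778, 0.1]
tool_rot: [[0.481, 0.877, -0.0], [0.877, -0.481, -0.0], [-0.0, -0.0, -1.0]]
force: [0.2, 0.0, -0.9]
gripper_width: 0.0541
finger_force: 63.5
```

>>> move_arm --steps '[[1,[0,0,-0.04],[0,0,0]],[1,[0,0,0],[0,0,0]]]'

```text
time: 44.35
tcp_pos: [0.5683, 0.2778, 0.1]
tool_rot: [[0.481, 0.877, 0.0], [0.877, -0.481, -0.0], [-0.0, 0.001, -1.0]]
force: [-1.9, -2.0, 6.3]
gripper_width: 0.0538
finger_force: 64.1
```

Contact. I'll release, lift, back off and take a last look with all cameras.

>>> move_arm --steps '[[0.3,[0,0,0],[0,0,0]],[-0.2,[0,0,0],[0,0,0]],[-0.7,[0,0,0],[0,0,0]],[-0.9,[0,0,0],[0,0,0]],[-0.9,[0,0,0.3],[0,0,0]],[-0.9,[0,0,0.7],[0,0,0]],[-0.9,[0,0,1],[0,0,0]],[-0.9,[0,0,1],[0,0,0]],[-1,[0,0,1],[0,0,0]],[-1,[0,0,1],[0,0,0]],[-1,[0,-0.9,0],[0,0,-1]],[-1,[0,-0.9,0],[0,0,-1]],[-1,[0,-0.9,0],[0,0,-1]],[-1,[0,-0.9,0],[0,0,-1]],[-1,[0,0,0],[0,0,0]]]'

```text
time: 46.22
tcp_pos: [0.5689, 0.186, 0.2253]
tool_rot: [[0.753, 0.658, 0.002], [0.658, -0.753, -0.001], [0.001, 0.002, -1.0]]
force: [-1.0, -0.5, -0.2]
gripper_width: 0.0853
finger_force: 0.0
```

```bash
python3 snap.py Q; python3 - <<'E'
from h import *
import pickle
c=pickle.load(open("pics/Q.pkl","rb"));im=cv2.imread("pics/Q.png")
h=cv2.cvtColor(im,cv2.COLOR_BGR2HSV)
for n,p in {"mug rim":(.568,.278,.144),"vase top":(.564,.197,.09),"strip":(.5676,.2785,.082)}.items(): print(n,proj(c,p))
s=ctrl.camera("scene");cs=ctrl.camera_info("scene");hs=cv2.cvtColor(s,cv2.COLOR_RGB2HSV)
for n,p in {"mug bot":(.568,.278,.082),"mug rim":(.568,.278,.144),"vase bot":(.564,.197,.015),"vase top":(.564,.197,.09),"strip e1":(.6275,.2848,.076),"bowl":(.487,-.2,.055)}.items(): print(n,proj(cs,p))
print("scene S<55: cols 400.. rows 165..")
for y in range(165,275,4): print(y,''.join('#' if v<56 else '.' for v in hs[y,400:510:2,1]))
print("wrist")
for y in range(60,430,10): print(y,''.join('#' if v<56 else '.' for v in h[y,60:560:8,1]))
E
```

```text
46.225 [0.5689 0.186  0.2253] [[0.7533, 0.6576, 0.0015], [0.6576, -0.7533, -0.0008], [0.0006, 0.0016, -1.0]] 0.08528882495471045 [-1.03 -0.46 -0.25]
mug rim [[212.06305467 162.58998209]]
vase top [[312.00109145 227.67105434]]
strip [[234.90778178 154.48106166]]
mug bot [[470.74516009 218.31770818]]
mug rim [[475.97304376 194.85351533]]
vase bot [[433.30174271 244.22096874]]
vase top [[438.04242565 217.3755964 ]]
strip e1 [[484.80631033 233.85887816]]
bowl [[263.58384494 227.52473783]]
scene S<55: cols 400.. rows 165..
165 #######################################################
169 #######################################################
173 #######################################################
177 #######################################################
181 #######################################################
185 #######################################################
189 #######################################################
193 #######################################################
197 #######################################################
201 ################################
[... 2921 characters left out ...]
##########..........
330 ###################.###########################..###...........
340 ###############.###.#################################..........
350 #################..#.###########################.###...........
360 ##################..###########################..####..........
370 ############.####..############################..#.###.........
380 ############.####..###########################...#.####........
390 ###.#####.###################################.....#.#.####.....
400 .##.##.#..##.##.############################......###.#.##..#..
410 ..#.......#####...########################.......###.###...#..#
420 ..#.######.........######################........#.##..###..###
```

```bash
python3 - <<'E'
from h import *
import pickle
s=ctrl.camera("scene")[:,:,::-1];cs=ctrl.camera_info("scene");p=cv2.imread("pics/sN.png")
d=cv2.absdiff(s,p).max(2)
print("expected rim/bottom extents",[proj(cs,(.568,.278+dy,z)).round(0).tolist() for dy in(-.028,.028) for z in(.082,.144)])
for y in range(180,250,3): print(y,''.join('#' if v>18 else '.' for v in d[y,430:520:2]))
c=pickle.load(open("pics/Q.pkl","rb"));im=cv2.cvtColor(cv2.imread("pics/Q.png"),6)
print("rim pts exp",proj(c,[(.568+.028*np.cos(a),.278+.028*np.sin(a),.144) for a in np.arange(4)*np.pi/2]).round(0).tolist())
for y in range(90,250,6): print(y,' '.join(f"{v//10:2d}" for v in im[y,140:350:6]))
E
```

```text
expected rim/bottom extents [[[460.0, 219.0]], [[464.0, 196.0]], [[482.0, 217.0]], [[487.0, 194.0]]]
180 .............................................
183 .............................................
186 .............................................
189 .............................................
192 ..................#########..................
195 .................############................
198 .................#############...............
201 ................#################............
204 ........#.......#############.######.........
207 ...........##...#############.....###........
210 .............#.##############.....###........
213 ............#..#############.....####........
216 ..............######################.........
219 ...............#############.................
222 #................##########..................
225 .............................................
228 ###.#####....................................
231 ....####.....................................
234 .............................................
237 .............................................
[... 2518 characters left out ...]
0 10 10 10 10 10  8  8  7  8  8 11 11 11 14 14
216 14 14 14 14 14 14 14 14 14 14 14 14 14 14 14 10 10  8 10 10 10 10 10 10  9  8  9 10 10 10 10  8  8 10 11
222 15 14 14 14 14 14 14 14 14 14 14 14 14 14 14 10 10 10 10 10 10 10 10 10 10  7 10 10 10  9 10  8  8 10 10
228 15 15 14 14 14 14 13 14 14 14 14 14 14 14 12 10  8 10 10 10 10 10 10 10 10  7 10  9  9  9 10  9  7 10 10
234 15 15 15 14 14 14 14 14 14 14 14 14 14 10 10  9 10 10 10 10 10 10 10 10 10  9 10 10 10 10 10  8  9 10 10
240 15 15 15 15 15 14 14 14 14 14 14 14 14 10 10 14 10 10 10 10 10 10 10 10 10 10 10  9  9 10  9 10 10 10 10
246 15 15 15 15 15 15 14 14 14 14 14 13 14 10 10 14 10 10 10 10 10 10 10 10 10 10 10 10 10 10 10 10 12 13 14
```

The mug's scene outline (columns 462–488, rows 192–222) fits its predicted place on the strip within a few mm. The vase mouth is also where predicted, and the gripper is clear. I'll hand in.

```bash
python3 -c "
from cell import ctrl
print(ctrl.hand_in())"
```

```text
the job is handed in; nothing more can be done
None
```

The dish, strip, mug and vase are in place on the kiln shelf and the job was handed in at about 46 s; it returned no verdict, but every measured position was within tolerance, and the bowl was not touched.

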